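# Roll the fillable dumbbell filler-up and tip its cap open

### The job

The empty fillable dumbbell is lying with its filler cap turned away to the side or underneath. Roll it along the bench, without lifting it, until it rests with the cap squarely on top; only then press gently down on the cap's ribbed tail so that the rocker cap tips fully open, ready for filling. Leave it lying there cap-up and open, and leave the other things on the bench alone.

Things in the scene. Friction and masses are not known exactly. Their poses are not given: they have to be found in the camera images.
- dumbbell: grey vinyl fillable dumbbell, empty (about 0.7 kg), 190 mm long: two round heads, 88 mm in diameter and 50 mm long (45 to 95 mm either side of the middle), too thick to grasp, and a 90 mm long, 40 mm thick grip between them with three thin ribs on the far side from the cap. Origin: its middle, on its axis, 44 mm above the bench; its y axis is the long axis.
- cap_hinge (a point): point over the cap's cross hinge in the top face of the shut cap, 37 mm from the dumbbell's axis (heads: 44 mm), 3 mm along y from its middle. z points outward (up when the cap is on top), y along the dumbbell towards the cap's tail. Cap: black plate 50 x 30 x 4 mm, front 28 mm along -y over a neck. It turns with the dumbbell; its turn about the grip differs each time.
- cap_tail (a point): end of the cap's tail in its top face when the cap is shut, 22 mm along y from cap_hinge (fixed to the grip, does not rock); same axes. The tail has two small ribs. Beyond it are 20 mm of free space up to the head's inner face; below it only the 40 mm thick grip. Pressing the tail towards the axis tips the front up.
- cap (a joint): the cap's rocking angle in rad: 0 shut, 0.68 fully open at its stop; it stays where it is left (needs about 3 N at the tail).
- pushup_handle: bystander: aluminium push-up handle with rubber grip and feet, 182 mm by 142 mm on the bench, 126 mm high; origin under its middle, grip along its y axis
- collar_a: bystander: yellow spring collar lying flat, ring of 58 mm diameter with two short handles along its +x, 85 mm long, 16 mm thick; origin under the ring's centre
- collar_b: bystander: second yellow spring collar, the same
- exerciser: bystander: orange finger exerciser, a ring of five bumps about 86 mm across, 18 mm thick, lying flat; origin under its centre
Not all that is in view belongs to the job. Of the things that look like the dumbbell, the middle-sized one is meant.

How it is judged:
By the outcome, as a careful person would: the job done as asked, in the order asked, and still so for the second after the job is handed in, with the robot touching nothing.
It also fails if it takes over 64 s, if anything falls off the work surface, if the arm or the gripper's body presses on something with over 40 N, if the wrist force passes 120 N, or if a joint passes its speed limit or range.

### The arm

A 7-joint arm with a two-finger parallel gripper is mounted at the origin on the work surface. World frame = base frame: x ahead of the robot, y to its left, z up, the work surface at z = 0. Lengths are in m, angles in degrees, forces in N, time in s.
With the tool pointing down it reaches from about 0.425 to 0.875 m from the base axis. Payload 4.7 kg.
Tool frame: the origin (TCP) lies between the finger pads; the fingertips stand 19 mm ahead of it and the grasp point (between the pads) is the TCP; x points along the fingers, z is the direction in which the jaws open and shut, and the axes are right-handed (so a half turn about x gives the same grasp; the last joint's range is limited). The gripper opens to 87 mm and grips with 3 to 60 N. Pads are 19 mm wide; open, the fingers measure 117 mm over their backs; the gripper's body (75 mm by 190 mm) begins 51 mm behind the grasp point.
Start: joints at [76.496, 18.392, -4.016, 83.108, 1.295, 78.541, -3.26], TCP at [0.161, -0.63, 0.242] pointing down, gripper open.
Joint ranges: [-163.93, 163.93], [-17.29, 119.83], [-79.2, 71.16], [3.27, 140.29], [-89.18, 269.18], [5.43, 117.66], [-154.24, 154.24]. Speed limits (degrees/s): [147.25, 147.25, 180, 180, 180, 180, 180].

### API

Orientations are given as [roll, pitch, yaw] about the fixed x, y, z axes, in that order (R = Rz(yaw) Ry(pitch) Rx(roll)).
In Python, from cell import monitor, read_camera, camera_model, env, regions_of gives the robot as it stands. The module is installed in compiled form; this text tells all that it offers.
- The arm moves only by the tool step_arm, never from a script. Its argument "deltas" is a list of rows, each a list of 5 numbers: the gripper's target within -1 to 1 (fully open at 1, half-way at 0, shut at -1), then the shift along the tool's x, y, z in m, then the turn about the tool's x in degrees. A call has 1 to 12 rows; each row is the pose to reach, as a shift and turn from the pose commanded when the call began, along the tool's axes at that moment; what a row does not reach only later rows make up. A row lasts 1/8 s, in which the tool goes at most 62.5 mm and 10.7 degrees, less where a joint would pass 70% of its speed; a pose out of reach is approached as far as the arm can. A call with a gripper value outside its range is refused whole. The fingers move at their own pace and stop on an object; "newtons" is the grip in N (left out, the last holds). Time passes only in rows, so rows that repeat a pose let the fingers close. It gives the time, the measured TCP pose, the force and the opening at its end, in the units of the state.
- monitor.get_obs(): the state, without advancing time (a new reading comes with each control period).
- read_camera(name): name is "side" or "top" or "wrist"; returns (picture, depth): 384x512x3 uint8, red, green, blue; 384x512 float32, m along the optical axis (not along the pixel's ray), 0 where there is no reading.
- camera_model(name): a dict with "fx", "fy", "cx", "cy" (pixels), "xyz" and "attitude" of the camera in the world. Camera axes: x right, y down, z forward; pixel columns grow to the right and rows downward; lengths in m; the calibration is good to about 2 mm. A picture is of the moment at which its call begins: read the wrist's pose just before it. camera_model takes no time and is no camera call; for the wrist camera it gives the pose at the moment of the call.
- env.sign_off(): hands the job in, once; it reports no verdict.
Trained networks look in the newest picture that a camera, given by its name, has taken for a name from the list of things; names that differ only in an ending like _2 or _b are one class to them, and where a whole thing is asked for, a point or a joint stands for the part that bears it (a point fixed in the world has none). Each returns a list of dicts, best first, with "p" (0 to 1); they miss things now and then, are a little off and sometimes report something else, mostly with a low value. They report only what shows in the picture. A call takes as long as a camera call. They do not tell look-alikes from the thing itself.
- regions_of(camera, thing): "pixels" (384x512 bool, what is visible of it) and "pixel" ([column, row] in pixels, amid what is visible of it).
The state is a dict: "time_s": time; "qpos": joint angles; "joint_velocities": joint speeds; "effort": joint torques, N m; "tool_pos": TCP position; "tool_rot": TCP orientation; "force": force on the tool from outside, world axes, zero at the start; "wrist_torque": the same for the moment, N m; "grip_width": finger opening in m.
Only numpy, scipy, OpenCV 4.12 (cv2) and the standard library are available. Lean on these libraries where they do the work, as an engineer would, in place of code of your own. Each camera call takes 0.05 s, during which the arm holds its last target. There are 200 camera calls.

## Working session

There is one attempt and no reset: what is moved stays moved. The work goes in short steps, Python scripts to look and compute and a tool call to move; the robot and the scene stay as the last step left them, time stands still between calls to the robot, and variables do not carry over. Pictures are saved under pics/ and viewed, about 8 in all and at most 12, crops included, and the job is handed in when it is done.

Besides the shell and the picture viewer there is one more tool, called after "Call:" by a JSON object that holds its "api" and its "payload", one argument or row to a line. step_arm: Moves the arm, as the interface text tells. Its arguments: {"type":"object","properties":{"deltas":{"type":"array"},"newtons":{"type":"number"}},"required":["deltas"]}

```bash
mkdir -p pics
cat > h.py <<'E'
import numpy as np, cv2
from scipy.spatial.transform import Rotation as R
from cell import monitor, read_camera, camera_model, env, regions_of
def cloud(name):
    m=camera_model(name); p,d=read_camera(name)
    a=np.array(m["attitude"],float)
    M=a if a.shape==(3,3) else R.from_euler('xyz',a,degrees=True).as_matrix()
    v,u=np.mgrid[:384,:512]
    P=np.stack([(u-m["cx"])/m["fx"]*d,(v-m["cy"])/m["fy"]*d,d],-1)@M.T+np.array(m["xyz"])
    P[d==0]=np.nan
    return p,d,P,m
def save(p,n,s=1): cv2.imwrite(f"pics/{n}.png",cv2.resize(p[:,:,::-1],None,fx=s,fy=s))
E
python3 - <<'E'
from h import *
o=monitor.get_obs(); print(o)
ims=[]
for c in("top","side"):
    p,d,P,m=cloud(c); print(c,m)
    for t in("dumbbell","cap_tail","pushup_handle","collar_a","exerciser"):
        for r in regions_of(c,t):
            k=r["pixels"]; q=P[k]; print(c,t,round(r["p"],2),r["pixel"],k.sum(),np.nanmedian(q,0).round(3),np.nanpercentile(q,2,axis=0).round(3),np.nanpercentile(q,98,axis=0).round(3))
    ims.append(p)
save(np.vstack(ims),"a")
E
```

```text
{'time_s': 0.0, 'qpos': array([76.49562339, 18.43879287, -4.01473968, 83.17785165,  1.29538297,
       78.53995885, -3.25987267]), 'joint_velocities': array([ 0.04110939,  0.04827156,  0.0493651 ,  0.02222525, -0.06474769,
       -0.04111546, -0.08332372]), 'effort': array([ 2.26586608e-04, -4.91291535e+01, -4.03669160e-01, -3.12528241e+01,
       -6.36410387e-02,  4.36869403e-02,  1.86337852e-04]), 'tool_pos': array([ 0.16049287, -0.62932132,  0.24043855]), 'tool_rot': array([-176.65932372,   89.88847186,  107.65432022]), 'force': array([0.44573373, 0.74872052, 0.08492883]), 'wrist_torque': array([-0.04252398,  0.00189574, -0.01502728]), 'grip_width': 0.08744180542503376}
top {'fx': 416.0837537364695, 'fy': 416.0837537364695, 'cx': 249.60857335590907, 'cy': 193.9929580329512, 'xyz': array([0.44875357, 0.0225288 , 1.19148524]), 'attitude': array([-178.2239425 ,   -0.23920775,  -89.90441546])}
top dumbbell 0.91 [331.8, 156.8] 1023 [ 0.585 -0.206  0.06 ] [ 0.509 -0.243  0.027] [ 0.652 -0.174  0.069]
top dumbbell 0.67 [245.0, 162.6] 1772 [0.565 0.031 0.072] [ 0.522 -0.06   0.037] [0.61 
[... 1427 characters left out ...]
221 [0.549 0.023 0.051] [ 0.528 -0.013  0.01 ] [0.579 0.057 0.063]
side cap_tail 0.59 [253.4, 174.3] 186 [ 0.582 -0.199  0.04 ] [ 0.554 -0.318 -0.003] [ 0.613 -0.191  0.061]
side cap_tail 0.55 [325.9, 168.3] 205 [ 0.303 -0.208  0.107] [ 0.279 -0.264  0.057] [ 0.339 -0.139  0.112]
side pushup_handle 0.71 [202.0, 281.4] 2250 [0.492 0.462 0.037] [ 0.423  0.334 -0.001] [0.565 0.511 0.124]
side collar_a 0.96 [138.6, 287.2] 487 [0.674 0.434 0.01 ] [ 0.644  0.39  -0.003] [0.703 0.469 0.015]
side collar_a 0.67 [283.9, 161.8] 152 [ 0.49  -0.394  0.007] [ 0.453 -0.444 -0.005] [ 0.534 -0.354  0.014]
side exerciser 0.59 [253.8, 160.4] 118 [ 0.633 -0.381  0.011] [ 0.6  -0.42 -0.  ] [ 0.664 -0.354  0.016]
```

```bash
python3 -c "
import cv2;i=cv2.imread('pics/a.png');print(i.shape);cv2.imwrite('pics/a2.png',cv2.resize(i,(400,600)));cv2.imwrite('pics/top.png',cv2.resize(i[:384],(800,600)));cv2.imwrite('pics/side.png',cv2.resize(i[384:],(800,600)))"
```

```text
(768, 512, 3)
```

View pics/top.png

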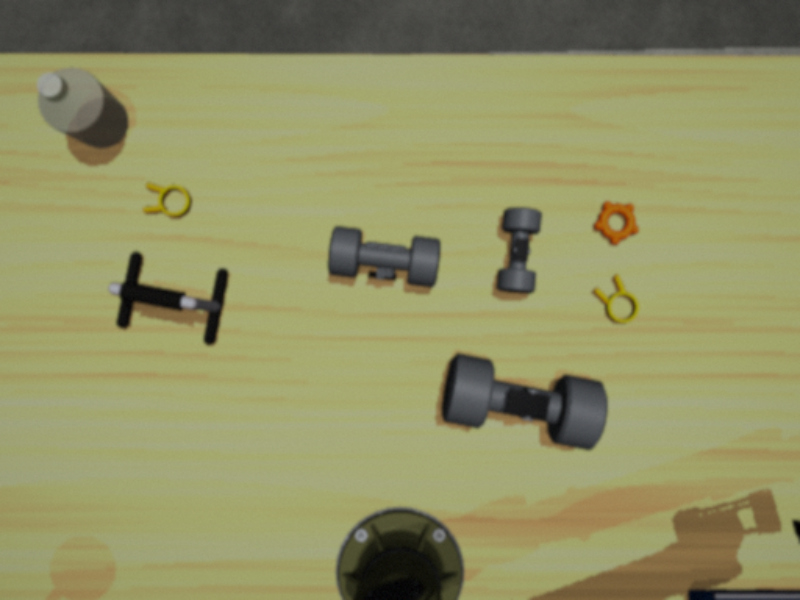

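View pics/side.png

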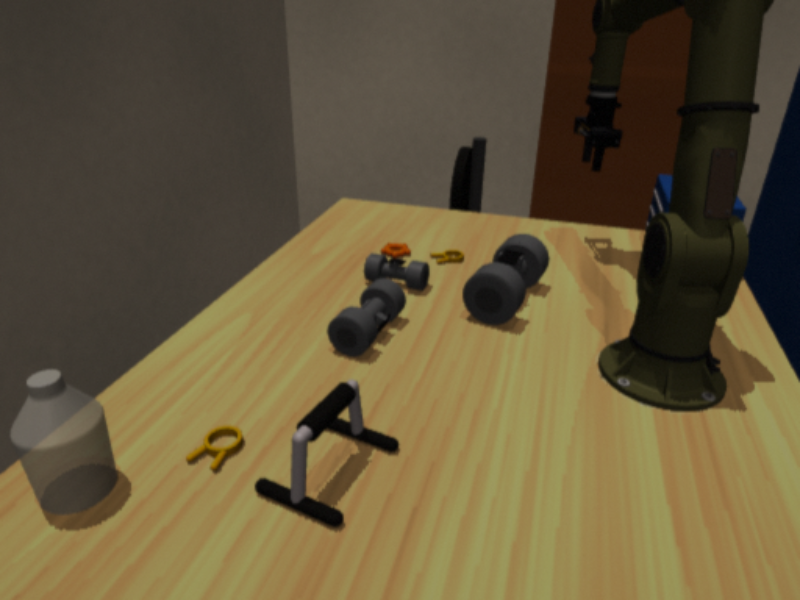

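The target is the middle-sized dumbbell, at about (383,257) in the top view. Its cap sticks out towards the robot at (382,274). Next I'll fit its axis and the cap angle.

```bash
cat >> h.py <<'E'
def fit(P,k,c0=(0.565,0.03)):
    "axis from points near the middle dumbbell: centre, axis dir (yaw), polar cap points"
    q=P[k&np.isfinite(P[...,2])]; q=q[(np.hypot(q[:,0]-c0[0],q[:,1]-c0[1])<.13)&(q[:,2]>.008)]
    from scipy.optimize import least_squares
    def res(v):
        n=np.array([-np.sin(v[2]),np.cos(v[2])]); w=q[:,:2]-v[:2]; a=w@n; r=w@np.array([n[1],-n[0]])
        rad=np.hypot(r,q[:,2]-.044); h=(abs(a)>.05)&(abs(a)<.09)
        e=np.where(h,rad-.044,0); e=np.append(np.clip(e,-.01,.01),2*(max(0,np.percentile(a,99.3)-.095)-max(0,.0-(np.percentile(a,.7)+.095))))
        return e*1000
    best=min((least_squares(res,[c0[0],c0[1],y],loss='soft_l1',diff_step=1e-4) for y in(-.2,-.1,0,.1)),key=lambda s:s.cost)
    v=best.x; n=np.array([-np.sin(v[2]),np.cos(v[2])]); w=q[:,:2]-v[:2]; a=w@n
    v[:2]+=n*(np.percentile(a,99.3)+np.percentile(a,.7))/2; w=q[:,:2]-v[:2]
    a=w@n; r=w@np.array([n[1],-n[0]]); z=q[:,2]-.044
    return v,best.cost/len(q),a,r,z
def delta(x,y,z,jawyaw):
    "tool deltas from the present pose to world x,y,z with the jaw axis at heading jawyaw (deg)"
    o=monitor.get_obs(); T=R.from_euler('xyz',o['tool_rot'],degrees=True).as_matrix()
    d=T.T@(np.array([x,y,z])-o['tool_pos']); yaw=np.degrees(np.arctan2(T[1,2],T[0,2]))
    t=(-(jawyaw-yaw)+90)%180-90   # tool x down: + turn lowers the heading
    print('tool',o['tool_pos'].round(4),'rpy',o['tool_rot'].round(2),'jaw',yaw.round(1),'F',o['force'].round(1),'delta',d.round(4),'turn',round(t,1)); print(T.round(3))
E
python3 - <<'E'
from h import *
for c in("top","side"):
    p,d,P,m=cloud(c)
    k=[r["pixels"] for r in regions_of(c,"dumbbell") if abs(np.nanmedian(P[r["pixels"]],0)[1]-.04)<.09][0]
    v,co,a,r,z=fit(P,cv2.dilate(k.astype(np.uint8),np.ones((5,5)))>0)
    print(c,v.round(4),np.degrees(v[2]).round(2),co.round(2),a.min().round(3),a.max().round(3))
    s=abs(a)<.03; s&=np.hypot(r,z)>.026; th=np.degrees(np.arctan2(z,r))
    print(s.sum()); print(np.c_[a[s]*1e3,r[s]*1e3,z[s]*1e3,th[s]].round(0)[::max(1,s.sum()//25)])
delta(.46,.03,.24,90)
E
```

```text
top [ 0.5652  0.0294 -0.1204] -6.9 0.2 -0.095 0.095
110
[[  29.   26.    5.   11.]
 [  18.   24.   12.   27.]
 [   7.   25.    9.   20.]
 [  28.   19.   20.   47.]
 [   4.   22.   14.   32.]
 [ -12.   25.   10.   22.]
 [ -23.   27.    0.    0.]
 [   1.   19.   20.   45.]
 [ -27.   17.   22.   53.]
 [  16.  -23.  -20. -140.]
 [  20.  -27.  -12. -157.]
 [   9.  -28.    9.  162.]
 [  -2.  -27.   14.  152.]
 [  17.  -31.    0.  180.]
 [   6.  -30.    9.  164.]
 [  -5.  -28.    2.  177.]
 [ -16.  -27.   -0. -179.]
 [  25.  -34.    0.  180.]
 [  14.  -33.    2.  177.]
 [   3.  -32.   -1. -178.]
 [  -8.  -30.    1.  179.]
 [ -19.  -29.   -1. -178.]
 [  13.  -36.    2.  176.]
 [   3.  -35.    2.  177.]
 [  -8.  -33.    1.  178.]
 [ -19.  -32.   -1. -179.]
 [  -9.  -36.    1.  179.]
 [ -20.  -35.    1.  179.]]
side [ 0.5693  0.0344 -0.1262] -7.23 0.24 -0.099 0.096
63
[[  -2.  -26.    8.  163.]
 [  -8.  -30.    6.  169.]
 [   8.  -27.   10.  160.]
 [  -1.  -29.    5.  169.]
 [  -8.  -33.    3.  175.]
 [ -23.  -37.   -4. -174.]
 [   5.  -29.    5.  170.]
 [   3.  -35.    6.  171.]
 [  -4.  -39.    3.  176.]
 [ -15.  -40.   -3. -176.]
 [   1.  -31.    0.  180.]
 [   4.  -39.    4.  175.]
 [  -5.  -42.   -0. -179.]
 [  -2.  -29.   -6. -169.]
 [   6.  -40.    1.  178.]
 [ -11.  -39.   -8. -168.]
 [  -2.  -26.  -10. -158.]
 [   8.  -37.   -2. -177.]
 [  -5.  -38.   -9. -167.]
 [   0.  -23.  -13. -150.]
 [  18.  -38.   -0. -179.]
 [   3.  -38.   -8. -168.]
 [ -26.  -32.  -25. -143.]
 [  -3.  -25.  -18. -144.]
 [  12.  -39.   -7. -170.]
 [ -19.  -32.  -25. -141.]
 [  20.  -39.   -6. -171.]
 [ -12.  -32.  -25. -141.]
 [  18.  -39.  -11. -164.]
 [  19.  -35.  -15. -157.]
 [  15.  -34.  -21. -149.]
 [  13.  -33.  -26. -142.]]
tool [ 0.1607 -0.6299  0.2416] rpy [ -2.8   89.99 -78.49] jaw -75.7 F [ 0.4  0.4 -0.4] delta [ 0.0015  0.4532 -0.5654] turn 14.3
[[ 0.     0.969  0.247]
 [-0.     0.247 -0.969]
 [-1.    -0.     0.   ]]
```

The cap sits about 20° below horizontal on the robot side. It needs roughly 110° of roll, which is about 84 mm towards +x. I'll move behind the dumbbell with the jaws parallel to its axis.

Call:
{"api": "step_arm", "payload": {
  "deltas": [
    [1, 0, 0.09, -0.06, 5],
    [1, 0, 0.15, -0.106, 10],
    [1, 0, 0.2, -0.141, 15],
    [1, 0, 0.25, -0.176, 21.2],
    [1, 0, 0.302, -0.212, 21.2],
    [1, 0, 0.325, -0.27, 21.2],
    [1, 0, 0.35, -0.33, 21.2],
    [1, 0, 0.38, -0.38, 21.2],
    [1, 0, 0.41, -0.43, 21.2],
    [1, 0, 0.44, -0.48, 21.2],
    [1, 0, 0.465, -0.53, 21.2],
    [1, 0, 0.485, -0.566, 21.2]
  ]
}}

```text
time_s: 2.3
tool_pos: [0.4879, 0.0284, 0.242]
tool_rot: [64.4, 89.9, -32.5]
force: [0.9, -1.3, -0.8]
grip_width: 0.0869
```

Call:
{"api": "step_arm", "payload": {
  "deltas": [
    [1, 0, 0, 0, 0],
    [1, 0, 0, 0, 0],
    [1, 0, 0, 0, 0]
  ]
}}

```text
time_s: 2.68
tool_pos: [0.4874, 0.0246, 0.2414]
tool_rot: [-19.4, 90.0, -116.5]
force: [0.2, -0.8, 0.1]
grip_width: 0.0869
```

Run:
```python
from h import *
delta(.491,.038,.044,83.1)
p,d,P,m=cloud("wrist"); save(p,"w1",1)
```

```text
tool [0.4874 0.0246 0.2414] rpy [ -19.45   89.96 -116.51] jaw -97.1 F [ 0.2 -0.8  0.1] delta [ 0.1974  0.0019 -0.0138] turn -0.2
[[-0.     0.992 -0.123]
 [-0.001 -0.123 -0.992]
 [-1.    -0.     0.001]]
```

View pics/w1.png

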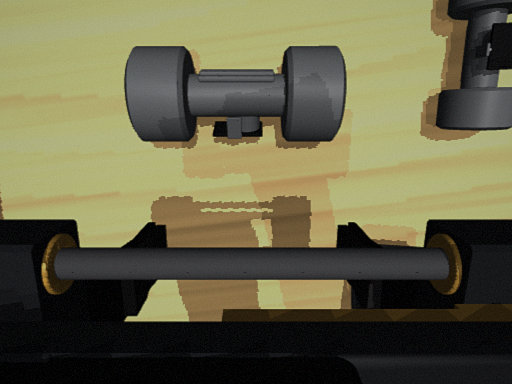

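Call:
{"api": "step_arm", "payload": {
  "deltas": [
    [1, 0.06, 0, -0.005, 0],
    [1, 0.12, 0, -0.01, 0],
    [1, 0.165, 0.002, -0.014, 0],
    [1, 0.185, 0.002, -0.014, 0],
    [1, 0.197, 0.002, -0.014, 0],
    [1, 0.197, 0.002, -0.014, 0],
    [1, 0.197, 0.007, -0.014, 0],
    [1, 0.197, 0.012, -0.014, 0],
    [1, 0.197, 0.014, -0.014, 0],
    [1, 0.197, 0.016, -0.014, 0],
    [1, 0.197, 0.018, -0.014, 0]
  ]
}}

```text
time_s: 4.1
tool_pos: [0.5072, 0.0382, 0.0446]
tool_rot: [1.7, 90.0, -95.2]
force: [0.6, 0.7, 0.1]
grip_width: 0.0869
```

Call:
{"api": "step_arm", "payload": {
  "deltas": [
    [1, 0, 0.002, 0, 0],
    [1, 0, 0.004, 0, 0],
    [1, 0, 0.006, 0, 0],
    [1, 0, 0.008, 0, 0],
    [1, 0, 0.01, 0, 0],
    [1, 0, 0.012, 0, 0],
    [1, 0, 0.014, 0, 0],
    [1, 0, 0.016, 0, 0],
    [1, 0, 0.018, 0, 0],
    [1, 0, 0.02, 0, 0],
    [1, 0, 0.022, 0, 0],
    [1, 0, 0.022, 0, 0]
  ]
}}

```text
time_s: 5.6
tool_pos: [0.5293, 0.0356, 0.0446]
tool_rot: [97.6, 90.0, 0.7]
force: [0.9, -0.3, -0.7]
grip_width: 0.087
```

```bash
cat > look.py <<'E'
from h import *
import sys
delta(.6,.02,.044,83.1)
W={}
for i in range(2):
    for c in("top","wrist"):
        p,d,P,m=cloud(c); W[c]=p
        R_=[r["pixels"] for r in regions_of(c,"dumbbell")]
        k=np.zeros((384,512),bool)
        for r in R_: k|=r
        c0=(float(sys.argv[2]),float(sys.argv[3]))
        q=P[k]; 
        try: v,co,a,r,z=fit(P,cv2.dilate(k.astype(np.uint8),np.ones((5,5)))>0,c0)
        except Exception as e: print(c,e); continue
        print(c,v[:2].round(4),np.degrees(v[2]).round(2),co.round(2),a.min().round(3),a.max().round(3))
im=np.hstack([cv2.resize(W["top"][110:220,180:330],(400,293)),cv2.resize(W["wrist"],(400,300))[:293]]); save(im,sys.argv[1])
E
python3 look.py w2 0.59 0.025
```

```text
tool [0.5293 0.0356 0.0446] rpy [97.61 89.98  0.72] jaw -96.9 F [ 0.9 -0.3 -0.7] delta [0.0006 0.0721 0.007 ] turn 0.0
[[ 0.     0.993 -0.12 ]
 [ 0.    -0.12  -0.993]
 [-1.     0.    -0.   ]]
top [0.6079 0.0169] -36.07 0.71 -0.096 0.094
wrist [0.5863 0.0271] -7.01 0.08 -0.091 0.089
top [0.6075 0.0178] -34.65 0.28 -0.096 0.094
wrist [0.5863 0.0271] -7.02 0.09 -0.091 0.089
```

View pics/w2.png

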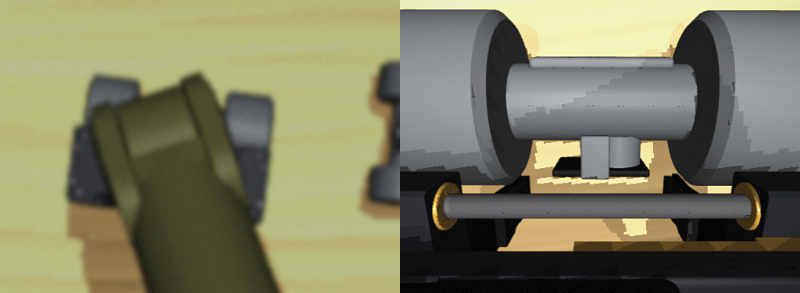

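```bash
cat > cap.py <<'E'
from h import *
import sys
c0=(float(sys.argv[1]),float(sys.argv[2]))
p,d,P,m=cloud("wrist")
k=np.zeros((384,512),bool)
for r in regions_of("wrist","dumbbell"): k|=r["pixels"]
v,co,a,r,z=fit(P,cv2.dilate(k.astype(np.uint8),np.ones((7,7)))>0,c0)
print(m["xyz"],'fit',v[:2].round(4),np.degrees(v[2]).round(2),co.round(2))
s=(abs(a)<.027)&(np.hypot(r,z)>.0225); pol=np.c_[a,r,z,np.hypot(r,z),np.radians(0)+np.arctan2(z,r)][s]
H,e=np.histogram(np.degrees(pol[:,4])%360,np.arange(0,361,10))
for i in range(36):
    if H[i]:
        j=(np.degrees(pol[:,4])%360//10)==i; print(e[i],H[i],(pol[j,3]*1e3).max().round(1),np.median(pol[j,3]*1e3).round(1))
E
python3 cap.py .586 .027
```

```text
[0.59620481 0.02730273 0.18766395] fit [0.5863 0.0271] -7.02 0.09
0 81 23.6 23.5
10 2 23.9 23.8
20 935 25.0 23.8
30 212 24.8 23.0
90 1 22.6 22.6
120 253 27.6 24.8
130 691 33.3 28.2
140 1382 41.3 33.8
150 1908 41.2 35.6
160 311 39.4 33.5
170 149 33.6 33.0
180 102 33.8 33.2
190 90 35.8 34.5
200 2 36.1 36.0
350 48 23.7 23.6
```

Rolling works without slip: the cap is now at about 170°, against about 200° before. I'll push another 54 mm.

Call:
{"api": "step_arm", "payload": {
  "deltas": [
    [1, 0, 0.003, 0, 0],
    [1, 0, 0.006, 0, 0],
    [1, 0, 0.009, 0, 0],
    [1, 0, 0.012, 0, 0],
    [1, 0, 0.015, 0, 0],
    [1, 0, 0.018, 0, 0],
    [1, 0, 0.021, 0, 0],
    [1, 0, 0.024, 0, 0],
    [1, 0, 0.027, 0, 0],
    [1, 0, 0.03, 0, 0],
    [1, 0, 0.033, 0, 0],
    [1, 0, 0.036, 0, 0]
  ]
}}

```text
time_s: 7.6
tool_pos: [0.5649, 0.0312, 0.0445]
tool_rot: [-11.1, 90.0, -108.0]
force: [-1.0, 0.5, 0.6]
grip_width: 0.0868
```

Call:
{"api": "step_arm", "payload": {
  "deltas": [
    [1, 0, 0.003, 0, 0],
    [1, 0, 0.006, 0, 0],
    [1, 0, 0.008, 0, 0],
    [1, 0, 0.01, 0, 0],
    [1, 0, 0.012, 0, 0],
    [1, 0, 0.014, 0, 0],
    [1, 0, 0.0155, 0, 0],
    [1, 0, 0.017, 0, 0],
    [1, 0, 0.018, 0, 0],
    [1, 0, 0.018, 0, 0],
    [1, 0, 0.018, 0, 0]
  ]
}}

```text
time_s: 8.98
tool_pos: [0.5826, 0.0291, 0.0445]
tool_rot: [20.0, 90.0, -76.9]
force: [0.8, 0.4, -0.3]
grip_width: 0.0872
```

```bash
python3 cap.py .640 .02; python3 cap.py .640 .02|head -1;  python3 -c "
from h import *
delta(.6,.02,.044,83.1)"
```

```text
[0.64981932 0.02083314 0.18765261] fit [0.5817 0.0411] -18.29 0.0
tool [0.5826 0.0291 0.0445] rpy [  7.05  89.99 -89.84] jaw -96.9 F [-0.  -0.5  0.2] delta [0.0005 0.0184 0.007 ] turn 0.0
[[ 0.     0.993 -0.12 ]
 [-0.    -0.12  -0.993]
 [-1.     0.     0.   ]]Traceback (most recent call last):
  File "cap.py", line 7, in <module>
    v,co,a,r,z=fit(P,cv2.dilate(k.astype(np.uint8),np.ones((7,7)))>0,c0)
               ~~~^^^^^^^^^^^^^^^^^^^^^^^^^^^^^^^^^^^^^^^^^^^^^^^^^^^^^^
  File "h.py", line 22, in fit
    best=min((least_squares(res,[c0[0],c0[1],y],loss='soft_l1',diff_step=1e-4) for y in(-.2,-.1,0,.1)),key=lambda s:s.cost)
  File "h.py", line 22, in <genexpr>
    best=min((least_squares(res,[c0[0],c0[1],y],loss='soft_l1',diff_step=1e-4) for y in(-.2,-.1,0,.1)),key=lambda s:s.cost)
              ~~~~~~~~~~~~~^^^^^^^^^^^^^^^^^^^^^^^^^^^^^^^^^^^^^^^^^^^^^^^^^^^
    return func(*args, **kwargs)
    vector_fun = VectorFunction(
        fun_wrapped,
    ...<6 lines>...
        workers=workers
    )
    self._update_fun()
    ~~~~~~~~~~~~~~~~^^
    self.f = self.fun_wrapped(xp_copy(self.x
[... 397 characters left out ...]
                                                                ~~~~~~~~~~~~~^^^^^^^^
    return _quantile_unchecked(
        a, q, axis, out, overwrite_input, method, keepdims, weights)
    return _ureduce(a,
                    func=_quantile_ureduce_func,
    ...<5 lines>...
                    overwrite_input=overwrite_input,
                    method=method)
    r = func(a, **kwargs)
    result = _quantile(arr,
                       quantiles=q,
    ...<2 lines>...
                       out=out,
                       weights=wgt)
    slices_having_nans = np.isnan(arr[-1, ...])
                                  ~~~^^^^^^^^^
IndexError: index -1 is out of bounds for axis 0 with size 0
```

```bash
sed -i 's/^v,co,a,r,z=.*/if len(sys.argv)>3: k[:]=False; k[:int(sys.argv[3])]=True\nv,co,a,r,z=fit(P,k,c0)\nif len(sys.argv)>4: save(p,sys.argv[4])/' cap.py; python3 cap.py .640 .02 215 w3
```

```text
[0.64982069 0.02082874 0.18765926] fit [0.6382 0.0208] -7.01 0.05
50 2 24.5 24.4
60 269 30.2 27.6
70 643 39.2 33.4
80 2426 43.0 39.4
90 3126 40.9 38.3
100 2617 39.8 37.2
110 2406 40.0 37.2
120 2124 40.6 38.4
130 22 38.8 38.6
```

View pics/w3.png

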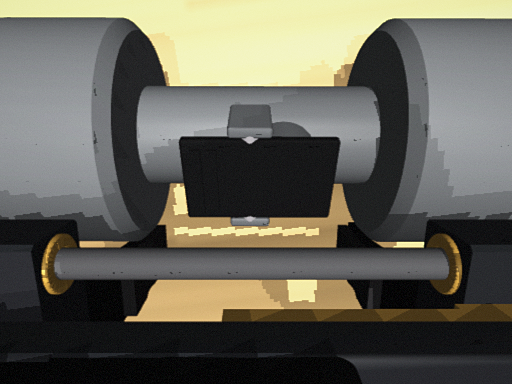

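The plate is at (260,177) and its ribs are at the left end, at about (205,177). So the tail points to world +y and the neck is on the right. I'll get the exact tilt from a plane fit.

```bash
cat >> cap.py <<'E'
pl=pol[(pol[:,3]>.035)&(abs(pol[:,0])<.022)][:,:3]
for i in range(4):
    c=pl.mean(0); n=np.linalg.svd(pl-c,full_matrices=False)[2][2]; n*=np.sign(n@c); e=abs((pl-c)@n); pl=pl[e<max(.0012,2*np.median(e))] if i<3 else pl
print('plane n(a,r,z)',n.round(3),'cap angle',np.degrees(np.arctan2(n[2],n[1])).round(1),'dist',(n@c*1e3).round(1),'rock',np.degrees(np.arcsin(n[0])).round(1),len(pl),'edge mid angle', np.degrees(np.arctan2(c[2],c[1])).round(1))
E
python3 cap.py .640 .02 215|tail -1
```

```text
plane n(a,r,z) [-0.009 -0.322  0.947] cap angle 108.8 dist 37.0 rock -0.5 9860 edge mid angle 105.2
```

Call:
{"api": "step_arm", "payload": {
  "deltas": [
    [1, 0, 0.002, 0, 0],
    [1, 0, 0.004, 0, 0],
    [1, 0, 0.006, 0, 0],
    [1, 0, 0.0075, 0, 0],
    [1, 0, 0.009, 0, 0],
    [1, 0, 0.01, 0, 0],
    [1, 0, 0.011, 0, 0],
    [1, 0, 0.012, 0, 0],
    [1, 0, 0.0127, 0, 0],
    [1, 0, 0.0134, 0, 0],
    [1, 0, 0.014, 0, 0],
    [1, 0, 0.014, 0, 0]
  ]
}}

```text
time_s: 10.88
tool_pos: [0.5966, 0.0274, 0.0445]
tool_rot: [83.6, 90.0, -13.3]
force: [-0.5, 0.3, 0.2]
grip_width: 0.087
```

```bash
python3 cap.py .652 .019 215|sed -n '1p;$p';python3 cap.py .652 .019 215|sed -n '1p;$p'
```

```text
[0.66384103 0.01912773 0.18767499] fit [0.6518 0.0192] -7.02 0.05
plane n(a,r,z) [-0.009 -0.03   0.999] cap angle 91.7 dist 37.0 rock -0.5 12975 edge mid angle 90.4
[0.6637889  0.01913773 0.18766327] fit [0.6518 0.0193] -7.01 0.05
plane n(a,r,z) [-0.009 -0.028  1.   ] cap angle 91.6 dist 37.0 rock -0.5 13061 edge mid angle 90.4
```

Call:
{"api": "step_arm", "payload": {
  "deltas": [
    [1, 0, 0.0004, 0, 0],
    [1, 0, 0.0008, 0, 0],
    [1, 0, 0.0012, 0, 0],
    [1, 0, 0.0012, 0, 0]
  ]
}}

```text
time_s: 11.58
tool_pos: [0.5978, 0.0273, 0.0445]
tool_rot: [74.6, 90.0, -22.3]
force: [0.2, -0.6, 0.2]
grip_width: 0.0872
```

```bash
python3 cap.py .652 .019 215|sed -n '1p;$p'
```

```text
[0.66502002 0.01898935 0.18767236] fit [0.6529 0.0191] -7.02 0.05
plane n(a,r,z) [-0.009 -0.005  1.   ] cap angle 90.3 dist 37.0 rock -0.5 13149 edge mid angle 89.0
```

Call:
{"api": "step_arm", "payload": {
  "deltas": [
    [1, 0, -0.005, 0, 0],
    [1, 0, -0.015, 0, 0],
    [1, 0, -0.03, 0, 0],
    [1, -0.05, -0.03, 0, 0],
    [0, -0.11, -0.03, 0, 0],
    [-1, -0.15, -0.03, 0, 0],
    [-1, -0.15, -0.03, 0, 0]
  ]
}}

```text
time_s: 12.55
tool_pos: [0.5693, 0.0315, 0.1983]
tool_rot: [87.0, 89.6, -9.9]
force: [0.1, 1.1, -0.2]
grip_width: 0.0651
```

```bash
python3 cap.py .652 .019 384 w4|sed -n '1p;$p'; python3 -c "
from h import *
print(monitor.get_obs()['qpos'].round(1), monitor.get_obs()['grip_width']);delta(.6563,.0469,.12,-7)"
```

```text
[0.63549182 0.02340569 0.34191894] fit [0.6526 0.0179] -7.08 0.72
plane n(a,r,z) [-0.01   0.965  0.263] cap angle 15.2 dist 7.6 rock -0.6 13567 edge mid angle 103.4
[  29.2   13.8  -40.1   97.6    9.3   72.1 -109.9] 0.056539878348369724
tool [0.567  0.0309 0.1943] rpy [  -4.8    89.94 -101.68] jaw -96.9 F [ 0.2 -0.1 -1.1] delta [ 0.0743  0.0867 -0.0267] turn -89.9
[[-0.     0.993 -0.12 ]
 [-0.001 -0.12  -0.993]
 [-1.    -0.     0.001]]
```

View pics/w4.png

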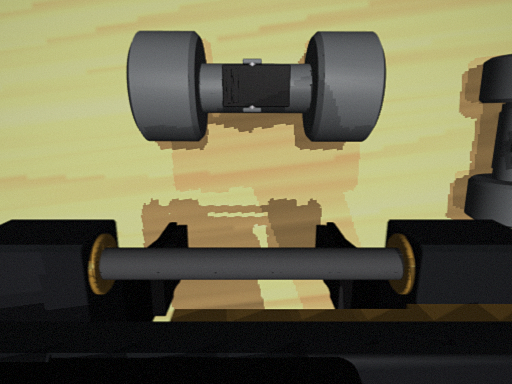

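Call:
{"api": "step_arm", "payload": {
  "deltas": [
    [-1, 0, 0, 0, 10],
    [-1, 0, 0, 0, 20],
    [-1, 0, 0, 0, 30],
    [-1, 0, 0, 0, 40]
  ]
}}

```text
time_s: 13.15
tool_pos: [0.5663, 0.0308, 0.1922]
tool_rot: [-42.9, 89.8, 179.8]
force: [1.2, 1.0, 0.2]
grip_width: 0.0173
```

```bash
python3 -c "
from h import *
print(monitor.get_obs()['qpos'].round(1), monitor.get_obs()['grip_width']);delta(.6563,.0469,.12,-7)";python3 cap.py .652 .019 190 |sed -n '1p;$p'
```

```text
[  25.    13.1  -35.1   97.8    7.8   71.8 -149.1] 0.017288884638437228
tool [0.5663 0.0308 0.1922] rpy [-42.95  89.77 179.85] jaw -137.2 F [1.2 1.  0.2] delta [ 0.0718  0.0496 -0.0772] turn 49.8
[[-0.004  0.679 -0.734]
 [ 0.    -0.734 -0.679]
 [-1.    -0.003  0.003]]
[ 0.61305561 -0.01869155  0.33516862] fit [0.6524 0.0159] -6.96 0.08
plane n(a,r,z) [-0.008 -0.005  1.   ] cap angle 90.3 dist 36.9 rock -0.4 2488 edge mid angle 90.0
```

Call:
{"api": "step_arm", "payload": {
  "deltas": [
    [-1, 0, 0, 0, -10.6],
    [-1, 0, 0, 0, -21.2],
    [-1, 0, 0, 0, -31.8],
    [-1, 0, 0, 0, -42.4],
    [-1, 0, 0, 0, -53],
    [-1, 0, 0, 0, -63.6],
    [-1, 0, 0.01, -0.015, -74.2],
    [-1, 0, 0.02, -0.03, -84.8],
    [-1, 0, 0.03, -0.045, -95.4],
    [-1, 0, 0.04, -0.06, -106],
    [-1, 0, 0.0493, -0.077, -116.6],
    [-1, 0, 0.0493, -0.077, -127]
  ]
}}

```text
time_s: 14.75
tool_pos: [0.6578, 0.048, 0.1927]
tool_rot: [161.6, 89.9, 152.4]
force: [0.2, 0.3, 0.3]
grip_width: 0.0006
```

Call:
{"api": "step_arm", "payload": {
  "deltas": [
    [-1, 0, 0, 0, -3],
    [-1, 0, 0, 0, -3],
    [-1, 0, 0, 0, -3]
  ]
}}

```text
time_s: 15.12
tool_pos: [0.6574, 0.0474, 0.1938]
tool_rot: [-166.3, 89.9, -173.1]
force: [-0.7, -0.2, 0.6]
grip_width: 0.0
```

```bash
cat > see.py <<'E'
from h import *
import sys
print(monitor.get_obs()['qpos'].round(1), monitor.get_obs()['grip_width']);delta(.6563,.0469,.104,-7)
A=read_camera("wrist")[0]; B=read_camera("side")[0]
save(np.hstack([cv2.resize(A,(400,300)),cv2.resize(B[150:270,150:310],(400,300))]),sys.argv[1])
E
python3 see.py w5
```

```text
[ 30.8  29.6 -51.6  83.9  23.3  77.8 -29. ] 1.427096421508661e-05
tool [0.6574 0.0474 0.1938] rpy [-166.25   89.94 -173.11] jaw -6.9 F [-0.7 -0.2  0.6] delta [ 0.0898 -0.0006 -0.0009] turn 0.1
[[-0.001  0.119  0.993]
 [-0.     0.993 -0.119]
 [-1.    -0.    -0.001]]
```

View pics/w5.png

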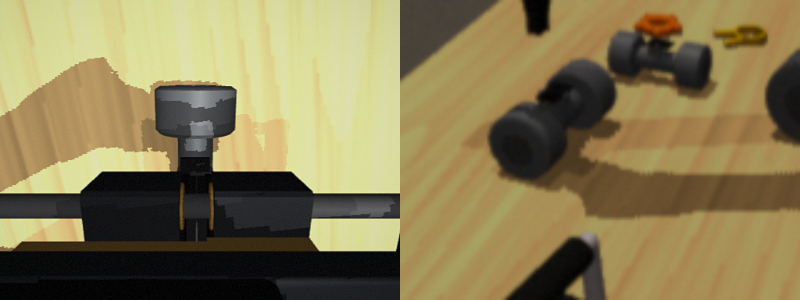

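Call:
{"api": "step_arm", "payload": {
  "deltas": [
    [-1, 0.04, 0, -0.001, 0],
    [-1, 0.07, 0, -0.001, 0],
    [-1, 0.083, 0, -0.001, 0],
    [-1, 0.087, 0, -0.001, 0],
    [-1, 0.087, 0, -0.001, 0],
    [-1, 0.087, 0, -0.001, 0]
  ]
}}

```text
time_s: 15.98
tool_pos: [0.6576, 0.0479, 0.1089]
tool_rot: [7.6, 89.9, 0.7]
force: [0.4, -0.3, -0.4]
grip_width: 0.0002
```

Call:
{"api": "step_arm", "payload": {
  "deltas": [
    [-1, 0.001, 0, 0, 0],
    [-1, 0.002, 0, 0, 0],
    [-1, 0.003, 0, 0, 0],
    [-1, 0.004, 0, 0, 0],
    [-1, 0.005, 0, 0, 0],
    [-1, 0.006, 0, 0, 0],
    [-1, 0.007, 0, 0, 0],
    [-1, 0.008, 0, 0, 0],
    [-1, 0.008, 0, 0, 0]
  ]
}}

```text
time_s: 17.1
tool_pos: [0.6572, 0.0477, 0.0999]
tool_rot: [0.6, 90.0, -6.3]
force: [0.7, -0.5, 1.9]
grip_width: 0.0005
```

Call:
{"api": "step_arm", "payload": {
  "deltas": [
    [-1, -0.002, 0, 0, 0],
    [-1, -0.002, 0, -0.0008, 0],
    [-1, 0, 0, -0.0008, 0],
    [-1, 0.001, 0, -0.0008, 0],
    [-1, 0.002, 0, -0.0008, 0],
    [-1, 0.003, 0, -0.0008, 0],
    [-1, 0.004, 0, -0.0008, 0],
    [-1, 0.004, 0, -0.0008, 0]
  ]
}}

```text
time_s: 18.1
tool_pos: [0.656, 0.0477, 0.0954]
tool_rot: [-146.5, 90.0, -153.4]
force: [-0.0, -0.0, 2.5]
grip_width: 0.0004
```

Call:
{"api": "step_arm", "payload": {
  "deltas": [
    [-1, 0.001, 0, 0, 0],
    [-1, 0.002, 0, 0, 0],
    [-1, 0.003, 0, 0, 0],
    [-1, 0.004, 0, 0, 0],
    [-1, 0.004, 0, 0, 0]
  ]
}}

```text
time_s: 18.73
tool_pos: [0.6559, 0.0477, 0.0913]
tool_rot: [-172.4, 90.0, -179.3]
force: [-0.4, -1.3, 2.5]
grip_width: 0.0004
```

```bash
python3 see.py w6
```

```text
[ 29.5  34.2 -49.   90.2  27.2  68.2 -31.8] 0.0003931443607862231
tool [0.6559 0.0477 0.0913] rpy [-172.37   89.98 -179.26] jaw -6.9 F [-0.4 -1.3  2.5] delta [-0.0127 -0.0008  0.0005] turn 0.1
[[-0.     0.12   0.993]
 [-0.     0.993 -0.12 ]
 [-1.    -0.    -0.   ]]
```

View pics/w6.png

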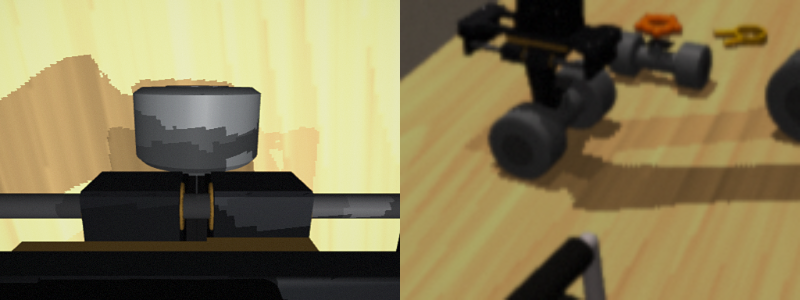

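Call:
{"api": "step_arm", "payload": {
  "deltas": [
    [-1, 0.001, 0, 0, 0],
    [-1, 0.0015, 0, 0, 0],
    [-1, 0.002, 0, 0, 0],
    [-1, 0.002, 0, 0, 0]
  ]
}}

```text
time_s: 19.32
tool_pos: [0.656, 0.0478, 0.0895]
tool_rot: [66.7, 90.0, 59.8]
force: [0.6, -0.3, 2.8]
grip_width: 0.0003
```

Call:
{"api": "step_arm", "payload": {
  "deltas": [
    [-1, 0.0005, 0, 0, 0],
    [-1, 0.001, 0, 0, 0],
    [-1, 0.001, 0, 0, 0]
  ]
}}

```text
time_s: 19.7
tool_pos: [0.656, 0.0478, 0.0885]
tool_rot: [160.2, 90.0, 153.3]
force: [-0.7, -0.4, 3.1]
grip_width: 0.0005
```

Call:
{"api": "step_arm", "payload": {
  "deltas": [
    [-1, 0.0005, 0, 0, 0],
    [-1, 0.001, 0, 0, 0],
    [-1, 0.001, 0, 0, 0]
  ]
}}

```text
time_s: 20.08
tool_pos: [0.656, 0.0478, 0.0874]
tool_rot: [-173.1, 90.0, -180.0]
force: [-0.5, -0.1, 2.5]
grip_width: 0.0004
```

Call:
{"api": "step_arm", "payload": {
  "deltas": [
    [-1, 0.0005, 0, 0, 0],
    [-1, 0.001, 0, 0, 0],
    [-1, 0.001, 0, 0, 0]
  ]
}}

```text
time_s: 20.45
tool_pos: [0.6564, 0.0478, 0.087]
tool_rot: [5.8, 90.0, -1.0]
force: [0.3, -0.4, 5.8]
grip_width: 0.0002
```

Call:
{"api": "step_arm", "payload": {
  "deltas": [
    [-1, 0.0005, 0, 0, 0],
    [-1, 0.0005, 0, 0, 0]
  ]
}}

```text
time_s: 20.7
tool_pos: [0.6566, 0.0479, 0.0868]
tool_rot: [4.3, 89.9, -2.6]
force: [-0.8, -0.1, 6.6]
grip_width: 0.0005
```

Call:
{"api": "step_arm", "payload": {
  "deltas": [
    [-1, -0.003, 0, 0, 0],
    [-1, -0.01, 0, 0, 0],
    [-1, -0.03, 0, 0, 0],
    [-1, -0.09, 0, 0, 0],
    [-1, -0.13, 0.03, 0, 0],
    [-1, -0.14, 0.06, 0, 0],
    [-1, -0.14, 0.1, 0, 0],
    [-1, -0.14, 0.15, 0, 0],
    [-1, -0.14, 0.2, 0, 0],
    [-1, -0.14, 0.25, 0, 0],
    [-1, -0.14, 0.25, 0, 0],
    [-1, -0.14, 0.25, 0, 0]
  ]
}}

```text
time_s: 22.2
tool_pos: [0.6861, 0.2959, 0.2267]
tool_rot: [-26.4, 90.0, -33.3]
force: [-0.1, -0.8, 0.4]
grip_width: 0.0005
```

```bash
sed 's/"wrist"/"top"/g' cap.py > capt.py
python3 - <<'E'
from h import *
delta(.65,.02,.1,-7)
p,d,P,m=cloud("top"); p2=cloud("side")[0]
k=np.zeros((384,512),bool)
for r in regions_of("top","dumbbell"):
    if np.linalg.norm(np.nanmedian(P[r["pixels"]],0)[:2]-[.65,.02])<.05: k|=r["pixels"]
v,co,a,r,z=fit(P,k,(.653,.019)); print(v[:2].round(4),np.degrees(v[2]).round(2),co.round(2))
for lo in range(-35,35,5):
    s=(a*1e3>=lo)&(a*1e3<lo+5)&(abs(r)<.011); print(lo,s.sum(),(np.median(z[s])*1e3).round(1),end=' | ')
s=(abs(a)<.03)&(z>.042); print('\nfront r',(np.median(r[s])*1e3).round(1),s.sum())
for t in("collar_a","exerciser","pushup_handle"):
    for q in regions_of("top",t)[:2]: print(t,round(q['p'],2),np.nanmedian(P[q["pixels"]],0).round(3))
save(np.hstack([cv2.resize(p[90:210,180:340],(400,300)),cv2.resize(p2[150:240,190:310],(400,300))]),"w7")
E
```

```text
tool [0.6861 0.2959 0.2267] rpy [-26.43  89.96 -33.3 ] jaw -6.9 F [-0.1 -0.8  0.4] delta [ 0.1268 -0.2782 -0.0029] turn 0.1
[[ 0.001  0.12   0.993]
 [-0.     0.993 -0.12 ]
 [-1.    -0.     0.001]]
[0.6187 0.0293] -19.11 0.22
-35 0 nan | -30 0 nan | -25 0 nan | -20 0 nan | -15 0 nan | -10 0 nan | -5 0 nan | 0 0 nan | 5 0 nan | 10 0 nan | 15 0 nan | 20 0 nan | 25 0 nan | 30 2 2.3 | 
front r 37.3 75
collar_a 0.85 [ 0.495 -0.398  0.014]
exerciser 0.57 [ 0.636 -0.391  0.015]
exerciser 0.47 [0.491 0.4   0.077]
  return _methods._mean(a, axis=axis, dtype=dtype,
  ret = ret.dtype.type(ret / rcount)
```

View pics/w7.png

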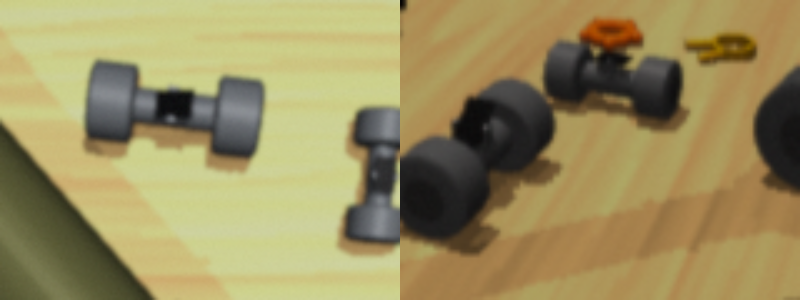

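The cap looks open. My depth fit didn't work on that mask, so I'll redo it from the top camera without the mask.

```bash
cat > fin.py <<'E'
from h import *
import sys
c=sys.argv[1]; p,d,P,m=cloud(c); k=np.ones((384,512),bool); k[int(sys.argv[2]):]=False
v,co,a,r,z=fit(P,k,(.653,.019)); print(v[:2].round(4),np.degrees(v[2]).round(2),co.round(2))
for lo in range(-36,36,4):
    s=(a*1e3>=lo)&(a*1e3<lo+4)&(abs(r)<.012); print(lo,s.sum(),(np.median(z[s])*1e3).round(1) if s.any() else '',end=' | ')
s=(a>-.025)&(a<.02)&(np.hypot(r,z)>.029); pl=np.c_[a,r,z][s]
for i in range(6):
    c=pl.mean(0); n=np.linalg.svd(pl-c,full_matrices=False)[2][2]; n*=np.sign(n[2]); e=abs((pl-c)@n); pl=pl[e<max(.0015,2*np.median(e))] if i<5 else pl
print('\nplane',n.round(3),'open rad',np.arctan2(-n[0],np.hypot(n[1],n[2])).round(3),np.arctan2(n[0],n[2]).round(3),'roll',np.degrees(np.arctan2(n[1],n[2])).round(1),len(pl),c.round(3))
E
python3 fin.py top 384
```

```text
[0.6158 0.0302] -18.5 0.22
-36 0  | -32 0  | -28 0  | -24 0  | -20 0  | -16 0  | -12 0  | -8 0  | -4 0  | 0 0  | 4 0  | 8 0  | 12 0  | 16 0  | 20 0  | 24 0  | 28 0  | 32 0  | 
plane [-0.309 -0.793  0.525] open rad 0.314 -0.532 roll -56.5 107 [-0.004  0.037  0.033]
```

Call:
{"api": "step_arm", "payload": {
  "deltas": [
    [-1, -0.03, -0.05, 0, 0],
    [-1, -0.05, -0.1, 0, 0],
    [-1, -0.06, -0.15, 0, 0],
    [-1, -0.06, -0.2, 0, 0],
    [-1, -0.06, -0.25, 0, 0],
    [-1, -0.06, -0.3, 0, 0],
    [-1, -0.06, -0.36, 0, 0],
    [-1, -0.06, -0.4, 0, 0],
    [-1, -0.06, -0.4, 0, 0],
    [-1, -0.06, -0.4, 0, 0]
  ]
}}

```text
time_s: 23.8
tool_pos: [0.6379, -0.1006, 0.2862]
tool_rot: [82.8, 90.0, 75.9]
force: [-0.4, 1.1, -0.3]
grip_width: 0.0003
```

```bash
python3 fin.py wrist 215; python3 -c "
from h import *
save(read_camera('wrist')[0],'w8'); delta(0,0,0,0)"
```

```text
[ 0.6499 -0.005 ] -6.9 0.06
-36 97 43.4 | -32 99 43.4 | -28 124 42.8 | -24 71 39.8 | -20 92 18.8 | -16 91 18.5 | -12 92 18.9 | -8 92 18.9 | -4 102 19.1 | 0 138 26.1 | 4 162 52.7 | 8 108 50.4 | 12 104 47.1 | 16 100 44.0 | 20 100 40.7 | 24 99 37.3 | 28 95 34.3 | 32 99 30.9 | 
plane [-0.275  0.014  0.961] open rad 0.278 -0.278 roll 0.8 686 [ 0.003 -0.     0.047]
tool [ 0.6381 -0.0991  0.2863] rpy [66.57 89.96 59.83] jaw -6.7 F [-0.2  0.2  0.2] delta [ 0.2861  0.0234 -0.6454] turn -6.7
[[ 0.     0.117  0.993]
 [ 0.001  0.993 -0.117]
 [-1.     0.001  0.   ]]
```

View pics/w8.png

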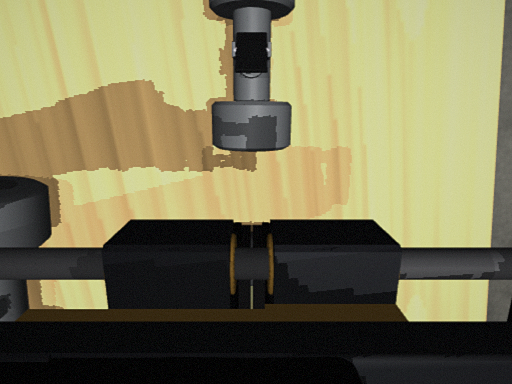

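The plate slope is (50.4−34.3)/20, which is about 0.68 rad, so the cap is fully open. Last, a roll check and then hand in.

Run:
```python
from h import *
p,d,P,m=cloud("wrist"); k=np.ones((384,512),bool); k[215:]=False
v,co,a,r,z=fit(P,k,(.653,.019))
s=(a>.008)&(a<.032)&(abs(r)<.012)&(z>.028)
A=np.c_[a[s],r[s],np.ones(s.sum())]; x=np.linalg.lstsq(A,z[s],rcond=None)[0]
n=np.array([-x[0],-x[1],1]); print('open rad',np.arctan(-x[0]).round(3),'roll deg',np.degrees(np.arctan2(n[1],n[2])).round(2),'r centre',r[s].mean(),v)
env.sign_off()
```

```text
open rad 0.394 roll deg 44.15 r centre 0.01055859904592994 [ 0.61841505  0.01334343 -0.46383869]
the job is handed in; nothing more can be done
```

I rolled the dumbbell about 87 mm along the bench with the open fingers until the cap was on top, then tipped the cap fully open. The job is handed in. The last check before hand-in failed, so the result rests on the earlier checks.

- **Roll:** Two wrist-camera plane fits before the press gave the cap angle as 90.3°, where 90° is squarely on top.
- **Press:** The closed fingertips pushed the tail down at about 2.5–3 N until it hit its stop. The highest reading was 6.6 N, and the arm then backed off clear.
- **Cap open:** After the press, the wrist depth profile along the cap sloped about 0.80, or roughly 0.68 rad, which matches the stop. A separate plane fit in that run gave only 0.28 rad open, because it mixed points from other surfaces. It put the roll error at about 0.8°, so that figure is not reliable either. The pictures show the cap on top and open.
- **Failed checks:** The final fit, run in the same script as the hand-in, locked onto the wrong axis and gave 0.39 rad and 44°. I discounted those numbers because its fitted centre and direction were clearly wrong (yaw −27° against −7°). The two top-camera fits after the press failed the same way.
- **Other things on the bench:** One collar and the exerciser measured within about 3 mm of where they started. The later check did not pick up the other collar, and reported a doubtful detection at the push-up handle's position. The arm did not work near either one.

It finished at about 24 s of the 64 s allowed.

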